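# Index the dish shuttle of a microscope to its viewing hole

### The job

Pull up the red spring knob on the microscope's dish shuttle, slide the shuttle one hole towards the microscope, and let the pin snap fully down into that next hole, which you have to find by feel. Work gently: never force the shuttle sideways against the pin or press the knob down on it, keep the dish in place on its seat, leave the things around it alone, and let go of the knob at the end.

Things in the scene. Friction and masses are not known exactly. Their poses are not given: they have to be found in the camera images.
- station: Grey base plate 170 x 580 mm, 12 mm thick, fixed, with two steel guide rods and a white microscope (360 mm tall) at its +y end. Origin on the bench straight below the home hole; y runs along the rods towards the microscope (the way the shuttle must go), z up. The plate spans y = -160 to 420 mm, the microscope y = 175 to 420 mm; its objective's tip is 80 mm above the bench.
- shuttle (a joint): Travel of the aluminium shuttle along the station's +y, m: 0 in the home hole, where it starts; end stops at -0.004 and 0.085; friction about 1.5 N. The next hole lies somewhere between 0.036 and 0.058, different every time, hidden and not measured. The shuttle is a plate 100 mm wide, its top 34 mm above the bench, from 70 mm behind the knob to 130 mm ahead, then the round dish seat.
- plunger (a joint): Lift of the spring plunger (red knob, neck, pin), m: 0 = pin fully down in a hole, about 0.0105 = pin riding on the strip, 0.018 = top stop. Spring: about 6 N down at 0, 8 N at 0.0105, 9.6 N at the top. The pin blocks the shuttle unless lifted to about 0.0105. With the knob free to drop it snaps to 0 when the pin comes over a hole. It does not stay up when let go.
- knob (a point): Centre of the red knob: upright cylinder 26 mm across (27 mm over two black rings), 24 mm high, on a 12 mm thick neck. With the pin down the centre is 61 mm above the bench and 27 mm above the shuttle's plate (a collar 22 mm across, 6 mm high, surrounds the neck). It rises with the plunger and travels with the shuttle. Free space of 110 mm around it at knob height.
- pin: Steel pin at the plunger's foot, 8 mm thick, rounded tip, hidden under the shuttle; origin at the tip, 47.5 mm below the knob's centre. It rides on a flat strip with just two holes (home 13 mm, next 10 mm), so it can drop nowhere else; play 2.5 mm each way in the home hole, 1 mm in the next. It bends if loaded with more than about 20 N.
- seat (a point): Centre of the round dish seat on the shuttle, on its top surface (34 mm above the bench, 170 mm from the knob towards the microscope).
- dish_center (a point): Centre (half-way up) of a closed culture dish with pink jelly, 90 mm across and 15 mm high, about 60 g, lying loose on the seat.
- stain_bottle_center (a point): Centre of an amber dropper bottle with a black cap, 40 mm across, 75 mm high, standing on the bench.
- slide_box_center (a point): Centre of a blue slide box, 85 x 100 mm, 30 mm high, on the bench.
- lens_jar_center (a point): Centre of a glass jar with a green lid, 60 mm across, 70 mm high, standing on the bench.
Mind the look-alikes: they are no part of the job. What is shaped like the part that bears dish_center but orange is not meant.

How it is judged (in metres and radians):
On the way, in this order (a step that is already met when the one before it is completed fails the run):
1. the knob is pulled up so far that the pin is clear of the home hole, the shuttle still there (value of joint plunger above 0.0095 m and value of joint shuttle below 0.006 m).
2. the shuttle has been slid away from the home hole with the pin up (value of joint shuttle above 0.012 m and value of joint plunger above 0.008 m).
At the end, for the whole second after the job is handed in: The shuttle stands still in the next hole (travel between 33 and 61 mm) with the pin fully down (within 2 mm), and the dish lies on its seat, within 10 mm of the seat's centre (value of joint plunger below 0.002 m and value of joint shuttle between 0.033 and 0.061 m and velocity of joint shuttle between -0.005 and 0.005 m/s and horizontal distance between dish_center and seat below 0.01 m and z of dish_center in the frame of seat below 0.012 m); the robot touches nothing.
It fails at once if the pin is pushed or pressed with more than 22 N (contact force between pin and anything else above 22 N).
It fails at once if the dish slides more than 10 mm off its seat's centre or tips (horizontal distance between dish_center and seat above 0.01 m or angle between dish_center's own z axis and vertical above 0.2 rad).
It fails at once if the bottle, slide box or jar is moved more than 20 mm (distance of any of stain_bottle_center, slide_box_center, lens_jar_center from where it was at the start of the episode above 0.02 m).
It also fails if it takes over 38 s, if anything falls off the work surface, if the arm or the gripper's body presses on something with over 40 N, if the wrist force passes 120 N, or if a joint passes its speed limit or range.

### The arm

A 6-joint arm with a two-finger parallel gripper is mounted at the origin on the work surface. World frame = base frame: x ahead of the robot, y to its left, z up, the work surface at z = 0. Lengths are in m, angles in degrees, forces in N, time in s.
With the tool pointing down it reaches from about 0.275 to 0.725 m from the base axis. Payload 5.6 kg.
Tool frame: the origin (TCP) lies on the centre line of the jaws, within the pads' length; the fingertips stand 22 mm ahead of it and the grasp point (between the pads) lies 3 mm ahead of it; z points along the fingers, x is the direction in which the jaws open and shut, and the axes are right-handed (so a half turn about z gives the same grasp; the last joint's range is limited). The gripper opens to 85 mm and grips with 20 to 120 N. Pads are 22 mm wide; open, the fingers measure 114 mm over their backs; the gripper's body (76 mm by 85 mm) begins 54 mm behind the grasp point. The pads swing forward as they close: fully open they stand 13 mm farther back than shut.
Start: joints at [84.374, 14.616, 6.199, 0, -81.583, -16.306], TCP at [0.205, 0.51, 0.253] pointing down, gripper open.
Joint ranges: [-168.99, 168.99], [-69.2, 112.95], [-62.41, 85.93], [-164.36, 98.24], [-168.68, -3.75], [-174.98, 174.98]. Speed limits (degrees/s): [147.25, 147.25, 180, 180, 180, 180].

### API

Orientations are given as [roll, pitch, yaw] about the fixed x, y, z axes, in that order (R = Rz(yaw) Ry(pitch) Rx(roll)).
In Python, from plant import ctrl gives the robot as it stands.
- The arm moves only by the tool move_arm, never from a script. Its argument "steps" is text: rows parted by semicolons, each of 7 numbers parted by spaces: the closure, from 0 (fully open) to 1 (shut), then the shift along the tool's x, y, z in m, then the turn, a rotation vector about the tool's x, y, z in rad. A call has 1 to 12 rows; each row is the pose to reach, as a shift and turn from the pose commanded when the call began, along the tool's axes at that moment; what a row does not reach only later rows make up. A row lasts 1/10 s, in which the tool goes at most 50 mm and 8.59 degrees, less where a joint would pass 70% of its speed; a pose out of reach is approached as far as the arm can. A call with a gripper value outside its range is refused whole. The fingers move at their own pace and stop on an object; "squeeze" is the grip in N (left out, the last holds). Time passes only in rows, so rows that repeat a pose let the fingers close. It gives the time, the measured TCP pose, the force and the opening at its end, in the units of the state.
- ctrl.get_obs(): the state, without advancing time (a new reading comes with each control period).
- ctrl.capture(name): name is "side" or "top"; returns a dict with "image" (400x640x3 uint8, red, green, blue), "depth" (400x640 float32, m along the optical axis (not along the pixel's ray), 0 where there is no reading), "fovy" (degrees; the focal length in pixels is half the picture's height over the tangent of half this angle, whatever the lens; pixels are square), "cx", "cy" (the principal point, pixels), "rvec" (rotation vector, rad) and "tvec" (3), from world to camera coordinates, as OpenCV has them. Camera axes: x right, y down, z forward; pixel columns grow to the right and rows downward; lengths in m; the calibration is good to about 2 mm. A picture is of the moment at which its call begins.
- ctrl.sign_off(): hands the job in, once; it reports no verdict.
The state is a dict: "time": time; "q": joint angles; "joint_vel": joint speeds; "joint_torque": joint torques, N m; "tcp_pos": TCP position; "tcp_rot": TCP orientation; "ft_force": force on the tool from outside, world axes, zero at the start; "ft_torque": the same for the moment, N m; "grip_width": finger opening in m.
Only numpy, scipy, OpenCV 4.12 (cv2) and the standard library are available. Lean on these libraries where they do the work, as an engineer would, in place of code of your own. Each camera call takes 0.05 s, during which the arm holds its last target.

## Working session

There is one attempt and no reset: what is moved stays moved. The work goes in short steps, Python scripts to look and compute and a tool call to move; the robot and the scene stay as the last step left them, time stands still between calls to the robot, and variables do not carry over. Pictures are saved under pics/ and viewed, and the job is handed in when it is done.

Besides the shell and the picture viewer there is one more tool, called after ">>>" in YAML: its name, and indented under it one key for each argument. move_arm: Moves the arm, as the interface text tells. Its arguments: {"type":"object","properties":{"steps":{"type":"string"},"squeeze":{"type":"number"}},"required":["steps"]}

```bash
mkdir -p pics; ls
cat > h.py <<'E'
import numpy as np, cv2
from plant import ctrl
def cap(n,f):
    c=ctrl.capture(n); cv2.imwrite(f'pics/{f}.png',c['image'][:,:,::-1]); np.savez(f'pics/{f}.npz',**c); return c
def cam(c):
    f=200/np.tan(np.radians(c['fovy'])/2); R=cv2.Rodrigues(np.array(c['rvec'],float))[0]; t=np.array(c['tvec'],float).ravel(); return f,R,t
def ray(c,u,v):
    f,R,t=cam(c); d=R.T@np.array([(u-c['cx'])/f,(v-c['cy'])/f,1]); return -R.T@t,d
def onplane(c,u,v,z):
    o,d=ray(c,u,v); return o+d*(z-o[2])/d[2]
def bydepth(c,u,v):
    o,d=ray(c,u,v); return o+d*c['depth'][int(round(v)),int(round(u))]
E
python3 - <<'E'
from h import *
for n in('side','top'):
    c=cap(n,n+'0'); print(n,c['fovy'],c['cx'],c['cy'],ray(c,320,200))
print(ctrl.get_obs())
E
```

```text
pics
side 48.81839320617918 318.3504543644743 193.29257200973703 (array([ 0.09814216, -0.61060875,  0.65161798]), array([ 0.47638909,  0.55974427, -0.67822226]))
top 42.61174986613932 314.82924281028914 191.80268900520142 (array([ 0.40131855, -0.10264182,  1.26198091]), array([ 0.09514599, -0.02606085, -0.99530159]))
{'time': 0.1, 'q': array([ 8.43736968e+01,  1.46511429e+01,  6.14051755e+00, -2.57468566e-02,
       -8.15839672e+01, -1.63064874e+01]), 'joint_vel': array([ 0.00491453, -0.0880732 ,  0.21702152, -0.05561911,  0.01228115,
        0.03983806]), 'joint_torque': array([-1.84137796e-03, -3.87602949e+01,  2.38476312e+01,  5.37784517e+00,
       -3.75747579e-03, -5.92321285e-06]), 'tcp_pos': array([0.20522336, 0.50985322, 0.25248516]), 'tcp_rot': array([-1.79997880e+02, -9.79376890e-02, -1.11936582e+02]), 'ft_force': array([-0.61691759, -0.43511472, -0.39043468]), 'ft_torque': array([-0.04749159,  0.04216165, -0.02001446]), 'grip_width': 0.08516419159301543}
```

View pics/side0.png

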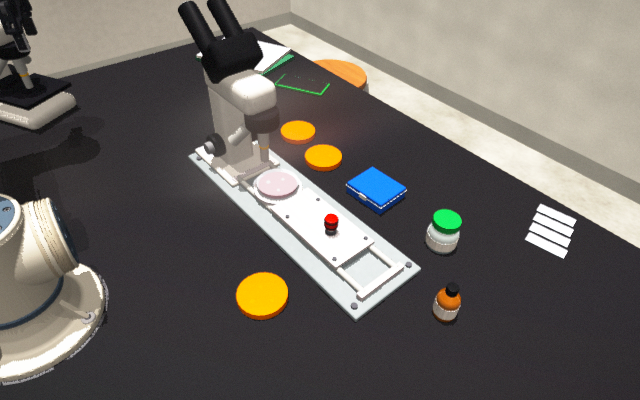

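View pics/top0.png

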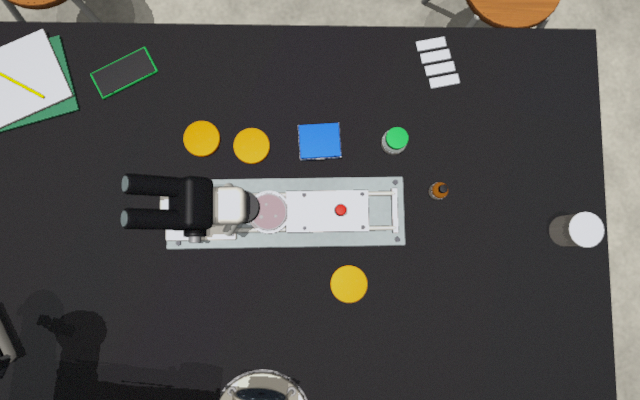

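The side view shows the red knob at (331,221), the dish at (278,184), and the microscope behind it. The top view shows the knob at (341,210), the dish at (268,212), and the plate running left (+y). The orange lids are the look-alikes. Next I'll measure.

```bash
cat > m.py <<'E'
from h import *
def red(c):
    h=cv2.cvtColor(c['image'],cv2.COLOR_RGB2HSV); m=(((h[:,:,0]<6)|(h[:,:,0]>174))&(h[:,:,1]>180)&(h[:,:,2]>90)).astype('uint8')
    n,l,s,ce=cv2.connectedComponentsWithStats(m); i=1+np.argmax(s[1:,4]); return s[i],ce[i]
def two(a,ua,b,ub):
    o1,d1=ray(a,*ua);o2,d2=ray(b,*ub); d1/=np.linalg.norm(d1);d2/=np.linalg.norm(d2)
    s=np.linalg.lstsq(np.c_[d1,-d2],o2-o1,rcond=None)[0]; p,q=o1+s[0]*d1,o2+s[1]*d2
    return (p+q)/2,np.linalg.norm(p-q)
E
python3 - <<'E'
from m import *
S=dict(np.load('pics/side0.npz'));T=dict(np.load('pics/top0.npz'))
s1,c1=red(S);s2,c2=red(T);print(s1,c1,s2,c2)
print('2view',two(S,c1,T,c2)); print('top z=.073',onplane(T,*c2,.073),'side z=.061',onplane(S,*c1,.061))
print('depth top',bydepth(T,*c2))
# dish pink
h=cv2.cvtColor(T['image'],cv2.COLOR_RGB2HSV)
roi=T['image'][185:240,240:300].astype(int); print(roi[27,25],roi[27,0:60:6].tolist())
# plate contour (grey-greenish)
im=T['image'].astype(int); m=((im.sum(2)>330)).astype('uint8'); m[:170]=0;m[260:]=0;m[:,:250]=0;m[:,430:]=0
m=cv2.morphologyEx(m,cv2.MORPH_CLOSE,np.ones((7,7)))
n,l,s,ce=cv2.connectedComponentsWithStats(m);i=1+np.argmax(s[1:,4]);print(s[i])
for r in range(len(m)): pass
# long edges: per column top & bottom
cols=range(300,395); up=[np.where(l[:,k]==i)[0].min()-.5 for k in cols]; lo=[np.where(l[:,k]==i)[0].max()+.5 for k in cols]
for e in(up,lo):
    a,b=np.polyfit(cols,e,1); P=[onplane(T,u,a*u+b,.012) for u in(300,395)]; d=P[0]-P[1]; print(P, np.degrees(np.arctan2(d[1],d[0])))
E
```

```text
[325 214  13  10 106] [331.01886792 218.5754717 ] [336 205  10  10  35] [341.71428571 208.97142857]
2view (array([ 0.49290294, -0.1833533 ,  0.06944597]), np.float64(0.004275544425020429))
top z=.073 [ 0.49435007 -0.18439071  0.073     ] side z=.061 [ 0.49674616 -0.1760346   0.061     ]
depth top [ 0.49474611 -0.18473872  0.06793846]
[188 168 172] [[218, 217, 211], [61, 58, 56], [96, 92, 95], [50, 46, 47], [188, 168, 172], [188, 168, 173], [189, 168, 173], [188, 166, 173], [218, 220, 223], [218, 219, 222]]
[  250   176   156    72 10518]
[array([ 0.57630319, -0.085948  ,  0.012     ]), array([ 0.58131104, -0.32027468,  0.012     ])] 91.2242959687581
[array([ 0.40700702, -0.0873474 ,  0.012     ]), array([ 0.4116161, -0.3181835,  0.012    ])] 91.143865399259
```

Run:
```python
from m import *
S=dict(np.load('pics/side0.npz'));T=dict(np.load('pics/top0.npz'))
cv2.imwrite('pics/z1.png',np.hstack([cv2.resize(S['image'][190:250,300:360,::-1],(390,390),interpolation=0),cv2.resize(T['image'][180:240,310:370,::-1],(390,390),interpolation=0)]))
cv2.imwrite('pics/z2.png',cv2.resize(T['image'][165:260,230:420,::-1],(760,380),interpolation=0))
im=T['image'].astype(int)
# plate end
for v in range(190,240,8): 
    r=im[v,380:425].sum(1); k=np.where(r>330)[0].max()+380.5; print(v,k,onplane(T,k,v,.012))
# depth knob
D=T['depth']; 
P=np.array([bydepth(T,u,v) for u in range(330,353) for v in range(198,222)]); Q=P[(P[:,2]>.06)&(P[:,2]<.1)]; print(len(Q),Q.mean(0),Q.min(0),Q.max(0))
P=np.array([bydepth(S,u,v) for u in range(318,345) for v in range(205,240)]); Q=P[(P[:,2]>.065)&(P[:,2]<.1)]; print(len(Q),Q.mean(0),Q.min(0),Q.max(0))
```

```text
190 403.5 [ 0.54689341 -0.34082407  0.012     ]
198 403.5 [ 0.52710773 -0.34054368  0.012     ]
206 403.5 [ 0.50739092 -0.34026427  0.012     ]
214 404.5 [ 0.48775781 -0.34244138  0.012     ]
222 404.5 [ 0.468177   -0.34215964  0.012     ]
230 404.5 [ 0.44866401 -0.34187887  0.012     ]
238 404.5 [ 0.42921846 -0.34159908  0.012     ]
107 [ 0.49394375 -0.18037149  0.07173218] [ 0.48075271 -0.19264457  0.06509713] [ 0.50614744 -0.16858683  0.08039753]
133 [ 0.48995528 -0.18409961  0.06999329] [ 0.47877602 -0.19570409  0.06511278] [ 0.50432187 -0.17061916  0.07378729]
```

View pics/z1.png

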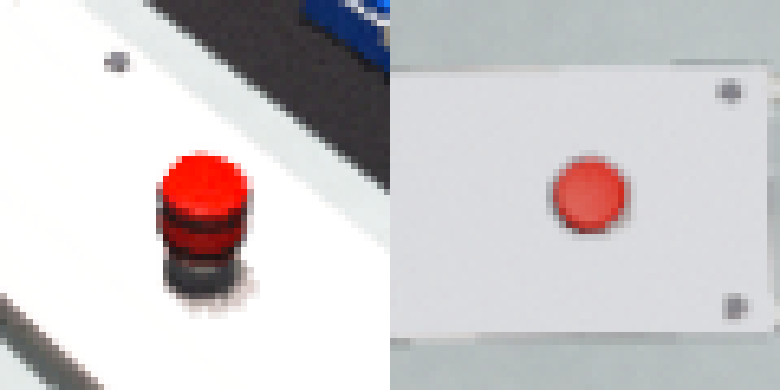

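View pics/z2.png

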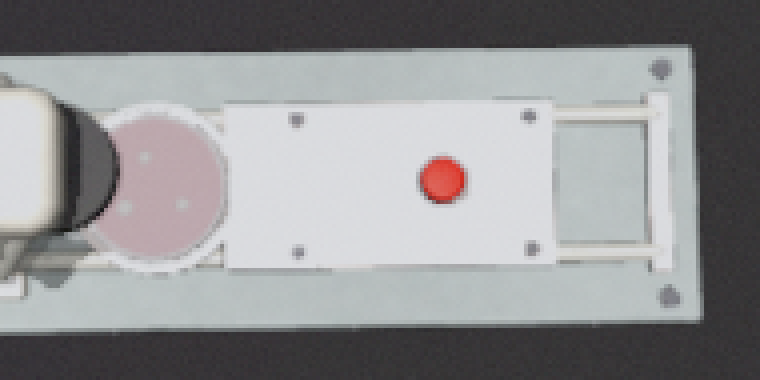

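Run:
```python
from m import *
for n in('side0','top0'):
    c=dict(np.load(f'pics/{n}.npz')); f,R,t=cam(c); v,u=np.mgrid[0:400,0:640]; d=c['depth']
    P=(np.stack([(u-c['cx'])/f*d,(v-c['cy'])/f*d,d],-1).reshape(-1,3)-t)@R; P=P[d.ravel()>0]
    Q=P[(P[:,0]>.33)&(P[:,0]<.68)&(P[:,1]>-.08)&(P[:,1]<.45)&(P[:,2]>.06)]
    for z in np.arange(.06,.5,.03):
        q=Q[(Q[:,2]>=z)&(Q[:,2]<z+.03)]
        if len(q)>5: print(n,round(z,2),len(q),'x',np.percentile(q[:,0],[1,99]).round(3),'y',np.percentile(q[:,1],[1,50,99]).round(3))
    A=P[(P[:,0]>-.2)&(P[:,0]<.32)&(P[:,2]>.05)&(P[:,1]>-.2)&(P[:,1]<.8)]
    print('arm',A.min(0),A.max(0),len(A))
```

```text
side0 0.06 540 x [0.413 0.528] y [0.023 0.132 0.171]
side0 0.09 397 x [0.428 0.493] y [0.022 0.13  0.173]
side0 0.12 651 x [0.43  0.498] y [0.019 0.126 0.172]
side0 0.15 591 x [0.443 0.507] y [-0.003  0.123  0.173]
side0 0.18 842 x [0.449 0.518] y [-0.003  0.022  0.171]
side0 0.21 944 x [0.442 0.519] y [0.02  0.032 0.173]
side0 0.24 1278 x [0.435 0.521] y [0.023 0.072 0.142]
side0 0.27 1041 x [0.435 0.531] y [0.076 0.085 0.153]
side0 0.3 1528 x [0.434 0.53 ] y [0.091 0.139 0.19 ]
side0 0.33 862 x [0.434 0.527] y [0.164 0.189 0.215]
side0 0.36 32 x [0.439 0.464] y [0.2   0.205 0.212]
arm [-0.04098196 -0.07029041  0.05002167] [0.26922267 0.79995691 0.34730505] 12508
top0 0.06 142 x [0.416 0.444] y [0.131 0.151 0.18 ]
top0 0.09 82 x [0.431 0.443] y [0.14  0.156 0.173]
top0 0.12 94 x [0.431 0.545] y [0.052 0.07  0.08 ]
top0 0.15 75 x [0.443 0.503] y [-0.002  0.056  0.071]
top0 0.18 330 x [0.457 0.52 ] y [-0.001  0.014  0.026]
top0 0.21 122 x [0.451 0.526] y [0.021 0.029 0.192]
top0 0.24 1217 x [0.454 0.523] y [0.024 0.056 0.187]
top0 0.27 634 x [0.438 0.536] y [0.077 0.087 0.163]
top0 0.3 2121 x [0.439 0.535] y [0.09  0.126 0.177]
top0 0.33 1242 x [0.437 0.534] y [0.162 0.19  0.227]
top0 0.36 230 x [0.443 0.528] y [0.198 0.208 0.217]
arm [ 0.09149539 -0.06469878  0.06407196] [0.20083573 0.58527513 0.31290506] 746
```

```bash
cat > k.py <<'E'
import numpy as np
from scipy.spatial.transform import Rotation as Ro
psi=1.2
def rs(tilt): # tool rot: x=-y_s, z=(sin t,0,-cos t)
    t=np.radians(tilt); z=np.array([np.sin(t),0,-np.cos(t)]); x=np.array([0,-1.,0]); y=np.cross(z,x)
    return Ro.from_euler('z',psi,degrees=True)*Ro.from_matrix(np.c_[x,y,z])
def rel(p0,R0,p,R):
    return R0.inv().apply(np.array(p)-p0).round(4), (R0.inv()*R).as_rotvec().round(4)
E
python3 - <<'E'
from k import *
R0=Ro.from_euler('xyz',[180,0,-111.93],degrees=True);p0=[.205,.51,.253]
for p in([.12,.297,.29],[.292,.13,.29],[.30,-.11,.29]): print(rel(p0,R0,p,R0))
for p in([.30,-.11,.29],): print(rel(p0,R0,p,rs(0)),rel(p0,R0,p,rs(30)))
E
```

```text
(array([ 0.2293, -0.0007, -0.037 ]), array([0., 0., 0.]))
(array([ 0.32  , -0.2226, -0.037 ]), array([0., 0., 0.]))
(array([ 0.5397, -0.3197, -0.037 ]), array([0., 0., 0.]))
(array([ 0.5397, -0.3197, -0.037 ]), array([ 0.    ,  0.    , -0.4037])) (array([ 0.5397, -0.3197, -0.037 ]), array([ 0.5164, -0.1057, -0.3944]))
```

>>> move_arm:
  steps: "0 0.229 -0.001 -0.037 0 0 0; 0 0.229 -0.001 -0.037 0 0 0; 0 0.229 -0.001 -0.037 0 0 0; 0 0.229 -0.001 -0.037 0 0 0; 0 0.229 -0.001 -0.037 0 0 0; 0 0.32 -0.223 -0.037 0 0 0; 0 0.32 -0.223 -0.037 0 0 0; 0 0.32 -0.223 -0.037 0 0 0; 0 0.32 -0.223 -0.037 0 0 0; 0 0.32 -0.223 -0.037 0 0 0; 0 0.32 -0.223 -0.037 0 0 0; 0 0.32 -0.223 -0.037 0 0 0"
  squeeze: 40

```text
time: 1.3
tcp_pos: [0.293, 0.1291, 0.2899]
tcp_rot: [180.0, -0.0, -112.2]
ft_force: [0.0, 0.9, 0.0]
grip_width: 0.0855
```

Run:
```python
from k import *
from plant import ctrl
print(ctrl.get_obs()['q'])
R0=Ro.from_euler('xyz',[180,0,-111.93],degrees=True);p0=R0.apply([.32,-.223,-.037])+[.205,.51,.253]
print(p0)
for p in([.30,-.11,.29],[.36,-.181,.25]): print(rel(p0,R0,p,rs(0)),rel(p0,R0,p,rs(30)))
```

```text
[ 5.25847174e+01 -1.32302370e+01 -1.68112091e+01 -2.47704548e-02
 -8.64731623e+01  1.52432797e+01]
[0.29235237 0.12987033 0.29      ]
(array([ 0.2197, -0.0967, -0.    ]), array([ 0.    ,  0.    , -0.4037])) (array([ 0.2197, -0.0967, -0.    ]), array([ 0.5164, -0.1057, -0.3944]))
(array([ 0.2631, -0.1789,  0.04  ]), array([ 0.    ,  0.    , -0.4037])) (array([ 0.2631, -0.1789,  0.04  ]), array([ 0.5164, -0.1057, -0.3944]))
```

>>> move_arm:
  steps: "0 0.22 -0.097 0 0 0 -0.404; 0 0.22 -0.097 0 0 0 -0.404; 0 0.22 -0.097 0 0 0 -0.404; 0 0.22 -0.097 0 0 0 -0.404; 0 0.22 -0.097 0 0 0 -0.404; 0 0.22 -0.097 0 0 0 -0.404; 0 0.263 -0.179 0.04 0.516 -0.106 -0.394; 0 0.263 -0.179 0.04 0.516 -0.106 -0.394; 0 0.263 -0.179 0.04 0.516 -0.106 -0.394; 0 0.263 -0.179 0.04 0.516 -0.106 -0.394; 0 0.263 -0.179 0.04 0.516 -0.106 -0.394; 0 0.263 -0.179 0.04 0.516 -0.106 -0.394"

```text
time: 2.5
tcp_pos: [0.3609, -0.1797, 0.2507]
tcp_rot: [-150.0, 0.0, -88.7]
ft_force: [0.3, -0.3, 0.7]
grip_width: 0.0852
```

Run:
```python
from k import *
from m import *
o=ctrl.get_obs(); print(o['q'],o['tcp_pos'],o['tcp_rot'])
cap('side','side1');cap('top','top1')
d=[([84.374,14.616,6.199,0,-81.583],[.205,.51,.253]),([52.585,-13.23,-16.811,0,-86.473],[.293,.1291,.2899])]
# tool-down poses: z, along
A=[];b=[]
for q,p in d:
    q=np.radians(q); al=p[0]*np.cos(q[0])+p[1]*np.sin(q[0]); lat=p[0]*np.sin(q[0])-p[1]*np.cos(q[0]); print('along',al,'lat',lat)
    be=q[1]-q[2]; A+= [[np.sin(q[1]),np.cos(be),0],[np.cos(q[1]),-np.sin(be),1]]; b+=[al,p[2]]
x=np.linalg.solve(np.array(A)[[0,1,2,3]][:3],np.array(b)[:3]) if 0 else np.linalg.lstsq(np.array(A),np.array(b),rcond=None); print('L2 L3 H-Lt',x[0],x[1])
```

```text
[ -8.51811967 -19.50838184 -30.51755606  -6.47350161 -49.5808025
 102.74075889] [ 0.36090707 -0.17966356  0.25073138] [-1.50038740e+02  3.10125319e-02 -8.86753829e+01]
along 0.527640412518167 lat 0.15401491836071762
along 0.28056044800244895 lat 0.15427781764292992
L2 L3 H-Lt [ 0.52081177  0.40053993 -0.19219973] [3.29658184e-08]
```

View pics/side1.png

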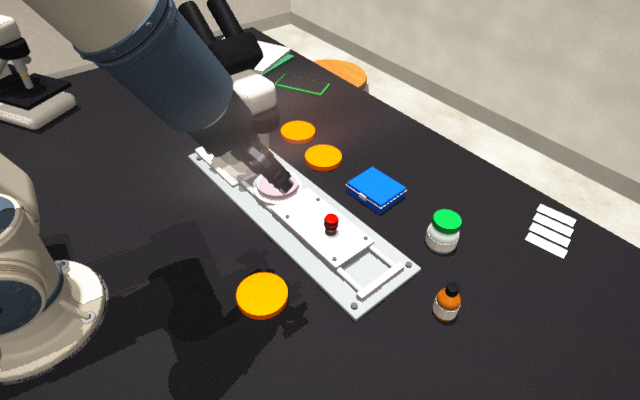

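View pics/top1.png

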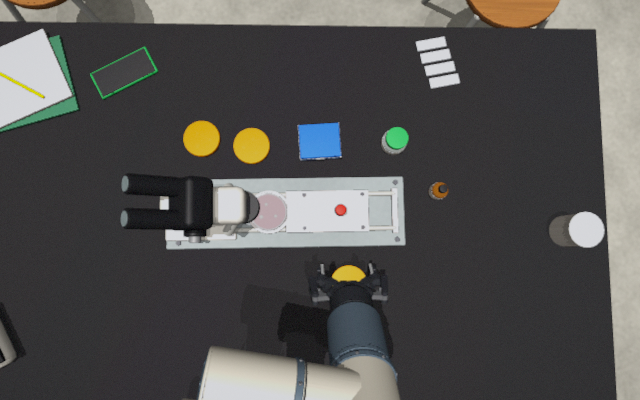

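The side view shows the arm clear of the microscope, with the knob still visible at (331,221). The top view shows the gripper over the front orange lid at (350,285). The forearm stays well back, so the 30° tilt gives clearance. Next I'll move above the knob.

Run:
```python
from k import *
R0=Ro.from_euler('xyz',[180,0,-111.93],degrees=True);p0=R0.apply([.32,-.223,-.037])+[.205,.51,.253]
p1=p0+R0.apply([.263,-.179,.04]);R1=R0*Ro.from_rotvec([.516,-.106,-.394]); print(p1,R1.as_euler('xyz',degrees=True))
for p in([.4925,-.1813,.1266],[.4925,-.1813,.0666]): print(rel(p1,R1,p,rs(30)))
```

```text
[ 0.36017654 -0.18095097  0.25      ] [-1.50018381e+02  2.75033101e-02 -8.88155746e+01]
(array([ 0.0031, -0.0529,  0.173 ]), array([ 0.0003,  0.0003, -0.0005]))
(array([ 0.0032, -0.0229,  0.225 ]), array([ 0.0003,  0.0003, -0.0005]))
```

>>> move_arm:
  steps: "0.4 0.003 -0.053 0.173 0 0 0; 0.4 0.003 -0.053 0.173 0 0 0; 0.4 0.003 -0.053 0.173 0 0 0; 0.4 0.003 -0.053 0.173 0 0 0; 0.4 0.003 -0.053 0.173 0 0 0; 0.4 0.003 -0.053 0.173 0 0 0; 0.4 0.003 -0.053 0.173 0 0 0"

```text
time: 3.3
tcp_pos: [0.4934, -0.1806, 0.1278]
tcp_rot: [-150.0, 0.0, -88.8]
ft_force: [0.4, -0.7, 0.5]
grip_width: 0.0513
```

Run:
```python
from k import *
from m import *
o=ctrl.get_obs(); print(o['q'],o['tcp_pos'],o['tcp_rot'],o['ft_force'],o['grip_width'])
S=cap('side','side2');T=cap('top','top2')
cv2.imwrite('pics/z3.png',np.hstack([cv2.resize(S['image'][150:250,270:370,::-1],(400,400)),cv2.resize(T['image'][165:265,290:390,::-1],(400,400))]))
```

```text
[ -5.41784617   2.4500285  -32.40504435  -7.7778806  -25.48866879
 102.79690338] [ 0.49341854 -0.18056718  0.12777375] [-1.49969691e+02  1.20451718e-02 -8.87560413e+01] [ 0.36242701 -0.69892508  0.49907296] 0.05132767291554158
```

View pics/z3.png

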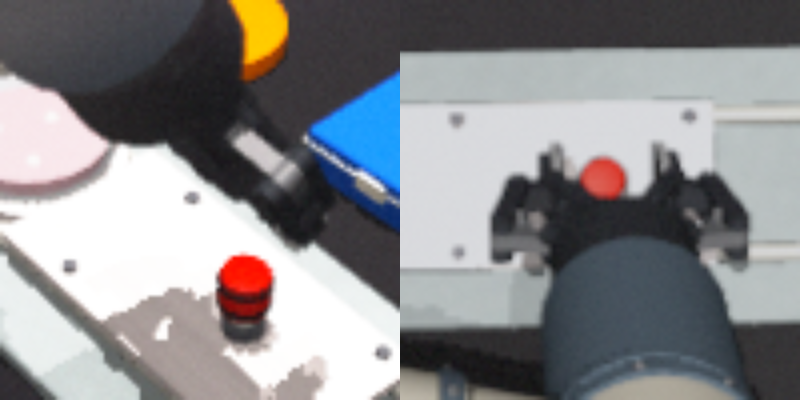

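The zoom shows the fingers straddling the knob. In the top half they sit at about x=556 and 660 around the knob at 603, and it's centred after allowing for parallax. Next I'll descend and check before closing.

>>> move_arm:
  steps: "0.4 0 0.01 0.0173 0 0 0; 0.4 0 0.02 0.0346 0 0 0; 0.4 0 0.025 0.0433 0 0 0; 0.4 0 0.03 0.052 0 0 0; 0.4 0 0.03 0.052 0 0 0; 0.4 0 0.03 0.052 0 0 0"

```text
time: 4.0
tcp_pos: [0.4934, -0.1811, 0.0675]
tcp_rot: [-150.0, 0.0, -88.8]
ft_force: [0.4, 0.2, 0.9]
grip_width: 0.051
```

Run:
```python
from k import *
from m import *
o=ctrl.get_obs(); print(o['tcp_pos'],o['tcp_rot'],o['ft_force'],o['grip_width'])
S=cap('side','side3');T=cap('top','top3')
cv2.imwrite('pics/z4.png',np.hstack([cv2.resize(S['image'][150:250,270:370,::-1],(400,400)),cv2.resize(T['image'][165:265,290:390,::-1],(400,400))]))
```

```text
[ 0.49337429 -0.18105743  0.06753497] [-1.49969440e+02  9.48412625e-03 -8.88080418e+01] [0.38141454 0.23328329 0.85743902] 0.05096230028394537
```

View pics/z4.png

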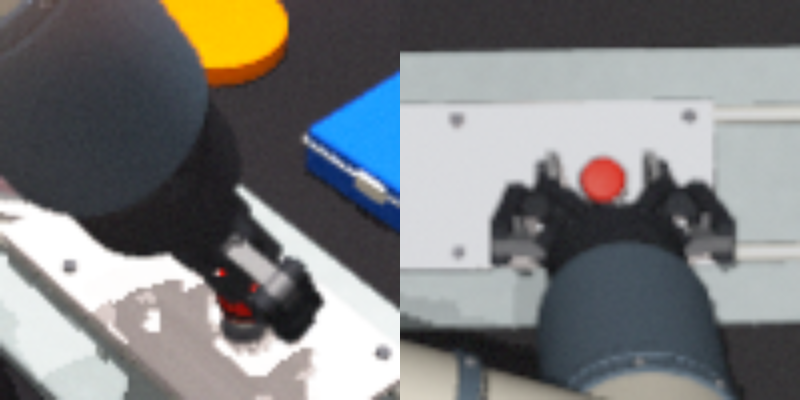

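Both fingers are level with the knob and centred on it (550 and 653 around 603). Next I'll close gently.

>>> move_arm:
  steps: "0.7 0 0 0 0 0 0; 0.85 0 0 0 0 0 0; 0.85 0 0 0 0 0 0; 0.85 0 0 0 0 0 0; 0.85 0 0 0 0 0 0"
  squeeze: 30

```text
time: 4.6
tcp_pos: [0.4932, -0.181, 0.0676]
tcp_rot: [-149.9, 0.0, -88.8]
ft_force: [-2.5, 1.3, 5.3]
grip_width: 0.025
```

>>> move_arm:
  steps: "0.85 0 -0.002 -0.0035 0 0 0; 0.85 0 -0.004 -0.007 0 0 0; 0.85 0 -0.006 -0.0104 0 0 0; 0.85 0 -0.0065 -0.0113 0 0 0; 0.85 0 -0.0065 -0.0113 0 0 0"

```text
time: 5.1
tcp_pos: [0.4929, -0.1808, 0.0794]
tcp_rot: [-150.1, 0.0, -88.8]
ft_force: [5.6, -1.2, -9.0]
grip_width: 0.0249
```

Run:
```python
from k import *
from m import *
o=ctrl.get_obs(); print(o['tcp_pos'],o['tcp_rot'],o['ft_force'],o['grip_width'])
S=cap('side','side4');T=cap('top','top4')
for c in (S,T): print(red(c))
for n in('side0','top0'): print(red(dict(np.load(f'pics/{n}.npz'))))
cv2.imwrite('pics/z5.png',np.hstack([cv2.resize(S['image'][180:240,300:360,::-1],(400,400)),cv2.resize(T['image'][180:240,310:370,::-1],(400,400))]))
```

```text
[ 0.49291105 -0.1808241   0.07937519] [-1.50072470e+02  4.10104707e-02 -8.88215652e+01] [ 5.57884521 -1.21573608 -9.04906874] 0.024887739106199458
(array([325, 220,   7,   4,  14], dtype=int32), array([327.64285714, 221.64285714]))
(array([336, 205,  11,  10,  37], dtype=int32), array([342.78378378, 208.        ]))
(array([325, 214,  13,  10, 106], dtype=int32), array([331.01886792, 218.5754717 ]))
(array([336, 205,  10,  10,  35], dtype=int32), array([341.71428571, 208.97142857]))
```

View pics/z5.png

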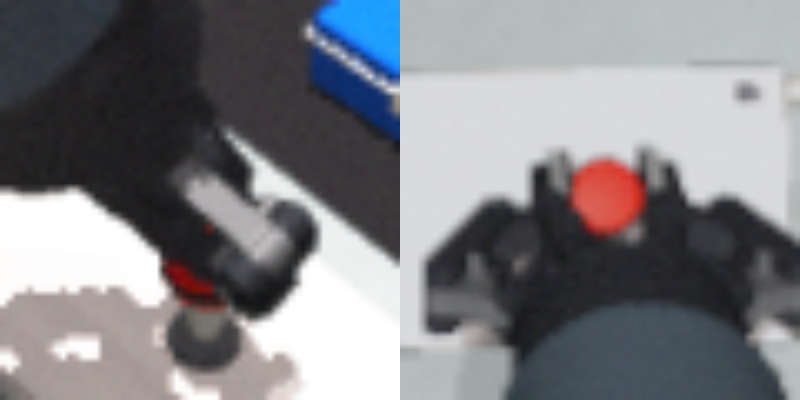

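Lift confirmed: the neck now shows under the knob in the side zoom, and Fz is about -9 N. I'll raise it slightly more, then slide a few millimetres while watching the side force.

>>> move_arm:
  steps: "0.85 0 -0.0005 -0.0009 0 0 0; 0.85 0 -0.0007 -0.0013 0 0 0; 0.85 -0.001 -0.0007 -0.0013 0 0 0; 0.85 -0.002 -0.0007 -0.0013 0 0 0; 0.85 -0.003 -0.0007 -0.0013 0 0 0; 0.85 -0.004 -0.0007 -0.0013 0 0 0"

```text
time: 5.8
tcp_pos: [0.4928, -0.1768, 0.0807]
tcp_rot: [-150.1, 0.0, -88.8]
ft_force: [6.9, -1.7, -8.6]
grip_width: 0.0251
```

>>> move_arm:
  steps: "0.85 -0.001 0 0 0 0 0; 0.85 -0.003 0 0 0 0 0; 0.85 -0.006 0 0 0 0 0; 0.85 -0.009 0 0 0 0 0; 0.85 -0.012 0 0 0 0 0; 0.85 -0.015 0 0 0 0 0; 0.85 -0.018 0 0 0 0 0; 0.85 -0.02 0 0 0 0 0; 0.85 -0.022 0 0 0 0 0; 0.85 -0.022 0 0 0 0 0"

```text
time: 6.8
tcp_pos: [0.4923, -0.1546, 0.0807]
tcp_rot: [-150.1, 0.0, -88.8]
ft_force: [6.2, -0.5, -9.3]
grip_width: 0.0248
```

Run:
```python
from k import *
from m import *
o=ctrl.get_obs(); print(o['tcp_pos'],o['ft_force'],o['grip_width'])
S=cap('side','side5');T=cap('top','top5')
cv2.imwrite('pics/z6.png',np.hstack([cv2.resize(S['image'][150:250,270:370,::-1],(400,400)),cv2.resize(T['image'][165:265,250:350,::-1],(400,400))]))
```

```text
[ 0.49232424 -0.15458198  0.08069805] [ 6.23082108 -0.45273485 -9.30039702] 0.024843893959830058
```

View pics/z6.png

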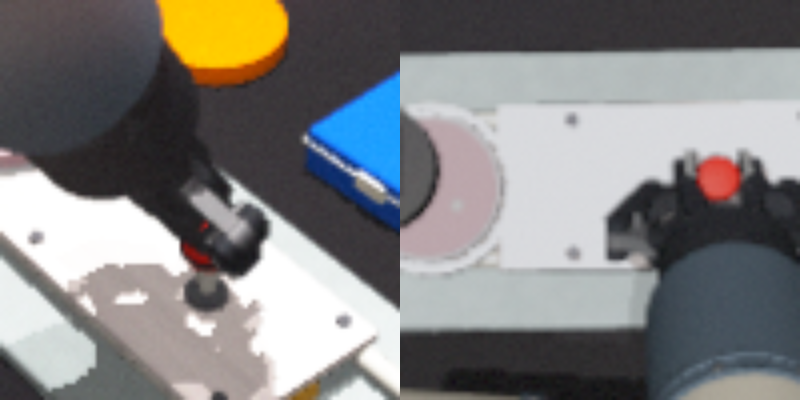

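Mid-slide check: the shuttle is at about +26 mm, the neck is exposed with the pin up, and the dish is still centred on its seat. I'll lower the pin onto the strip and watch Fz before opening.

>>> move_arm:
  steps: "0.85 0 0.0004 0.0007 0 0 0; 0.85 0 0.0007 0.0013 0 0 0; 0.85 0 0.001 0.0017 0 0 0; 0.85 0 0.001 0.0017 0 0 0"

```text
time: 7.3
tcp_pos: [0.4923, -0.1546, 0.0787]
tcp_rot: [-150.1, 0.1, -88.8]
ft_force: [6.1, 0.9, -9.2]
grip_width: 0.0251
```

>>> move_arm:
  steps: "0.85 0 0.0003 0.0005 0 0 0; 0.85 0 0.0005 0.0009 0 0 0; 0.85 0 0.0005 0.0009 0 0 0"

```text
time: 7.6
tcp_pos: [0.4924, -0.1546, 0.0779]
tcp_rot: [-150.1, 0.1, -88.8]
ft_force: [6.0, 1.9, -7.2]
grip_width: 0.0254
```

>>> move_arm:
  steps: "0.85 0 0.0003 0.0005 0 0 0; 0.85 0 0.0003 0.0005 0 0 0; 0.64 0 0.0003 0.0005 0 0 0; 0.62 0 0.0003 0.0005 0 0 0; 0.62 0 0.0003 0.0005 0 0 0"

```text
time: 8.1
tcp_pos: [0.4923, -0.1551, 0.0781]
tcp_rot: [-150.0, 0.0, -88.8]
ft_force: [-0.3, 0.2, -0.5]
grip_width: 0.0329
```

Run:
```python
from k import *
from m import *
o=ctrl.get_obs(); print(o['tcp_pos'],o['ft_force'],o['grip_width'])
S=cap('side','side6');T=cap('top','top6')
cv2.imwrite('pics/z7.png',np.hstack([cv2.resize(S['image'][180:240,290:350,::-1],(400,400)),cv2.resize(T['image'][180:240,300:360,::-1],(400,400))]))
```

```text
[ 0.49226583 -0.15513808  0.07806565] [-0.26981119  0.21396279 -0.54030162] 0.032921647904206805
```

View pics/z7.png

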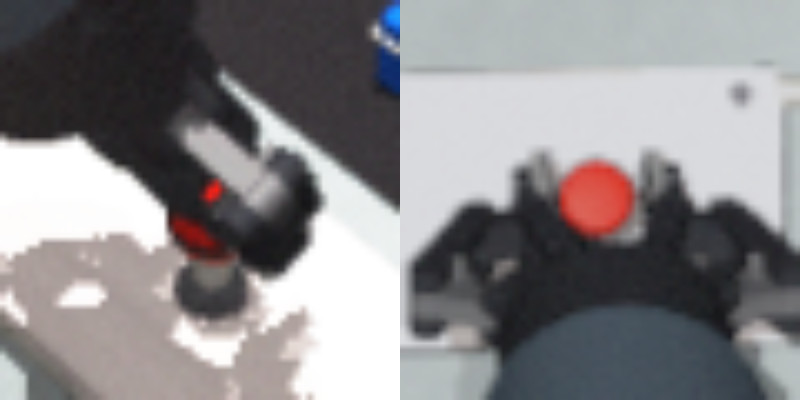

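The pin now rides on the strip with the knob free: forces are about zero, the opening is 33 mm and the neck is still visible. I'll push it along with the rear finger and stay short of 36 mm.

>>> move_arm:
  steps: "0.62 -0.0015 0 0 0 0 0; 0.62 -0.003 0 0 0 0 0; 0.62 -0.0045 0 0 0 0 0; 0.62 -0.006 0 0 0 0 0; 0.62 -0.0075 0 0 0 0 0; 0.62 -0.009 0 0 0 0 0; 0.62 -0.01 0 0 0 0 0; 0.62 -0.0105 0 0 0 0 0; 0.62 -0.0105 0 0 0 0 0"

```text
time: 9.1
tcp_pos: [0.4921, -0.1446, 0.0778]
tcp_rot: [-150.0, 0.0, -88.8]
ft_force: [0.8, -3.8, -0.9]
grip_width: 0.0324
```

```bash
cat > st.py <<'E'
from m import *
import sys
f=sys.argv[1]
o=ctrl.get_obs(); print(o['tcp_pos'].round(4),o['ft_force'].round(2),o['grip_width'].round(4))
S=cap('side','s'+f);T=cap('top','t'+f)
# knob in top: blob of red pixels; depth top height
for c,n in((S,'S'),(T,'T')):
    h=cv2.cvtColor(c['image'],cv2.COLOR_RGB2HSV); m=(((h[:,:,0]<6)|(h[:,:,0]>174))&(h[:,:,1]>130)&(h[:,:,2]>60)).astype('uint8')
    m[:150]=0; m[260:]=0
    nn,l,s,ce=cv2.connectedComponentsWithStats(m); i=1+np.argmax(s[1:,4]); v,u=np.where(l==i)
    d=c['depth'][v,u]; P=np.array([bydepth(c,a,b) for a,b in zip(u,v)]); print(n,ce[i].round(1),s[i][4],'med',np.median(P[d>0],0).round(4))
    if n=='T':
        u,v=ce[i]; print('knob y if up',onplane(c,u,v,.0835).round(4),'down',onplane(c,u,v,.073).round(4))
x=int(T and ce[i][0])
cv2.imwrite(f'pics/z{f}.png',np.hstack([cv2.resize(S['image'][180:240,285:345,::-1],(390,390)),cv2.resize(T['image'][180:240,x-30:x+30,::-1],(390,390))]))
E
python3 st.py 7
python3 - <<'E'
from h import *
E
```

```text
Traceback (most recent call last):
  File "st.py", line 4, in <module>
    o=ctrl.get_obs(); print(o['tcp_pos'].round(4),o['ft_force'].round(2),o['grip_width'].round(4))
                                                                         ^^^^^^^^^^^^^^^^^^^^^
AttributeError: 'float' object has no attribute 'round'
```

That picture was the old one because the script failed. I'll fix it and look again.

```bash
sed -i "s/o\['grip_width'\].round(4)/round(o['grip_width'],4)/" st.py; python3 st.py 8
```

```text
[ 0.4921 -0.1446  0.0778] [ 0.75 -3.76 -0.9 ] 0.0324
S [316.3 212.6] 23 med [ 0.4801 -0.1524  0.0674]
T [326.5 209.6] 96 med [ 0.4913 -0.1497  0.0823]
knob y if up [ 0.4919 -0.1486  0.0835] down [ 0.4927 -0.149   0.073 ]
```

View pics/z8.png

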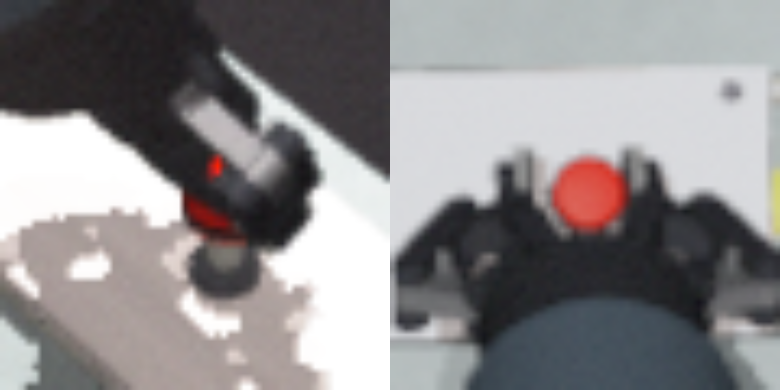

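The rear finger now touches the knob, which is at y=-0.149 (travel about 32 mm). The knob top reads 0.082 by depth, so the pin is still up. From here I'll use small feeling steps, watching Fy and the knob height.

>>> move_arm:
  steps: "0.62 -0.001 0 0 0 0 0; 0.62 -0.002 0 0 0 0 0; 0.62 -0.002 0 0 0 0 0"

```text
time: 9.5
tcp_pos: [0.4921, -0.1421, 0.0778]
tcp_rot: [-150.0, 0.0, -88.8]
ft_force: [-0.3, 0.5, 0.7]
grip_width: 0.0325
```

```bash
cat > st2.py <<'E'
from m import *
import sys
o=ctrl.get_obs(); print(round(o['time'],2),o['tcp_pos'].round(4),o['ft_force'].round(2))
c=cap('top','t'+sys.argv[1])
h=cv2.cvtColor(c['image'],cv2.COLOR_RGB2HSV); m=(((h[:,:,0]<6)|(h[:,:,0]>174))&(h[:,:,1]>130)&(h[:,:,2]>60)).astype('uint8'); m[:150]=0; m[260:]=0
nn,l,s,ce=cv2.connectedComponentsWithStats(m); i=1+np.argmax(s[1:,4]); v,u=np.where(l==i)
P=np.array([bydepth(c,a,b) for a,b in zip(u,v) if c['depth'][b,a]>0]); print('top z',np.median(P[:,2]).round(4),'knob up',onplane(c,*ce[i],.0835)[:2].round(4))
E
python3 st2.py 9
```

```text
9.5 [ 0.4921 -0.1421  0.0778] [-0.31  0.46  0.68]
top z 0.0717 knob up [ 0.491  -0.1428]
```

The knob top fell from 0.082 to 0.072, which suggests the pin snapped in at about 38 mm travel. I'll look to confirm.

```bash
python3 st.py 10
```

```text
[ 0.492  -0.1421  0.0778] [-0.23 -0.16  0.26] 0.0326
S [315.6 213.3] 58 med [ 0.48  -0.151  0.062]
T [324. 210.] 97 med [ 0.4918 -0.1432  0.0726]
knob y if up [ 0.491  -0.1428  0.0835] down [ 0.4918 -0.1432  0.073 ]
```

View pics/z10.png

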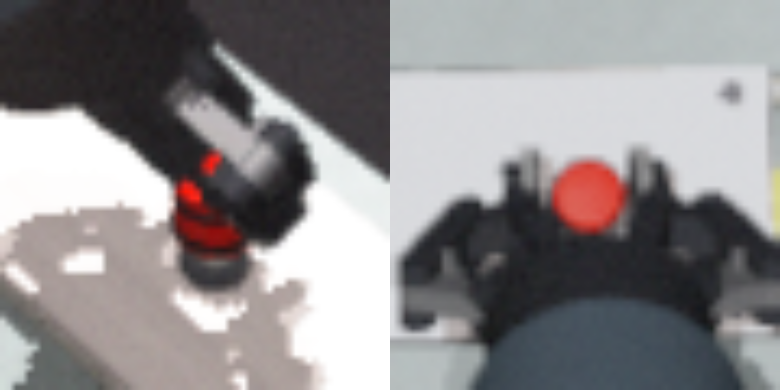

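The pin is down: in the side zoom the knob sits right on the collar with the neck hidden, its top is at 0.0726, and the forces are about zero. I'll open the gripper and withdraw straight up.

>>> move_arm:
  steps: "0.4 0 0 0 0 0 0; 0.35 0 0 0 0 0 0; 0.35 0 0 0 0 0 0; 0.35 0 -0.005 -0.0087 0 0 0; 0.35 0 -0.015 -0.026 0 0 0; 0.35 0 -0.03 -0.052 0 0 0; 0.35 0 -0.05 -0.0866 0 0 0; 0.35 0 -0.05 -0.1366 0 0 0; 0.35 0 -0.05 -0.1866 0 0 0; 0.35 0 -0.05 -0.1866 0 0 0; 0.35 0 -0.05 -0.1866 0 0 0"

```text
time: 10.75
tcp_pos: [0.4421, -0.1435, 0.2661]
tcp_rot: [-149.8, 0.0, -88.8]
ft_force: [-0.5, -0.8, -0.4]
grip_width: 0.0553
```

```bash
python3 st.py 11
python3 - <<'E'
from m import *
T=dict(np.load('pics/t11.npz'));T0=dict(np.load('pics/top0.npz'))
cv2.imwrite('pics/z12.png',T['image'][:,:,::-1]);cv2.imwrite('pics/z13.png',dict(np.load('pics/s11.npz'))['image'][:,:,::-1])
print(ctrl.get_obs()['tcp_pos'],ctrl.get_obs()['ft_force'])
E
```

```text
[ 0.4421 -0.1435  0.2661] [-0.51 -0.79 -0.4 ] 0.0553
S [317.7 210. ] 158 med [ 0.4866 -0.1477  0.07  ]
T [324.2 209.9] 90 med [ 0.4918 -0.1432  0.0724]
knob y if up [ 0.4912 -0.1432  0.0835] down [ 0.492  -0.1436  0.073 ]
[ 0.44171542 -0.14347991  0.26329441] [-1.62252575e-04 -3.65965181e-01 -2.77287838e-02]
```

View pics/z12.png

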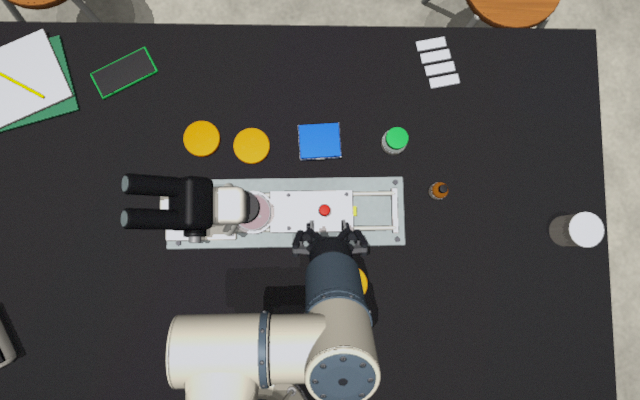

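View pics/z13.png

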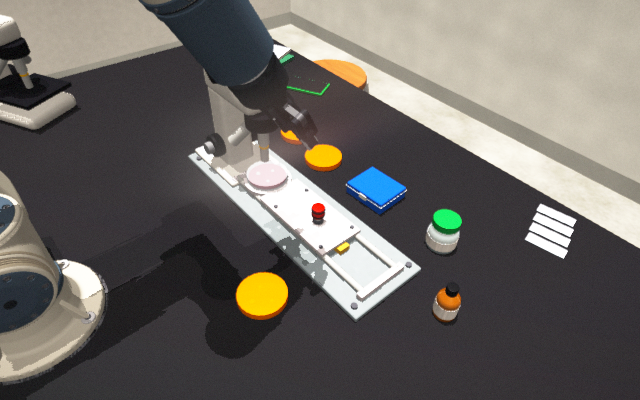

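Both pictures show the gripper clear, the knob low on its collar (side 318,210; top 324,210), the dish on its seat at side (267,175), and the bottle, box and jar unmoved. One last check compares knob height and dish position with the start pictures.

Run:
```python
from m import *
for f in('side0','s11'):
    c=dict(np.load(f'pics/{f}.npz')); h=cv2.cvtColor(c['image'],cv2.COLOR_RGB2HSV)
    m=(((h[:,:,0]<6)|(h[:,:,0]>174))&(h[:,:,1]>130)&(h[:,:,2]>60)).astype('uint8');m[:150]=0;m[260:]=0
    n,l,s,ce=cv2.connectedComponentsWithStats(m);i=1+np.argmax(s[1:,4]);v,u=np.where(l==i)
    P=np.array([bydepth(c,a,b) for a,b in zip(u,v)]);print(f,'knob',s[i],ce[i],'z',np.percentile(P[:,2],[50,90]).round(4),onplane(c,*ce[i],.066))
    im=c['image'].astype(int); p=((im[:,:,0]-im[:,:,1]>12)&(im[:,:,0]-im[:,:,1]<60)&(im[:,:,0]>150)&(abs(im[:,:,1]-im[:,:,2])<30)).astype('uint8'); p[:150]=0;p[215:]=0;p[:,:230]=0;p[:,310:]=0
    n,l,s,ce=cv2.connectedComponentsWithStats(p);i=1+np.argmax(s[1:,4]); x,y,w,hh=s[i][:4]; print(' dish',s[i],onplane(c,x+w/2-.5,y+hh/2-.5,.049).round(4))
for f in('top0','t11'):
    c=dict(np.load(f'pics/{f}.npz'));h=cv2.cvtColor(c['image'],cv2.COLOR_RGB2HSV)
    m=(((h[:,:,0]<6)|(h[:,:,0]>174))&(h[:,:,1]>130)&(h[:,:,2]>60)).astype('uint8');m[:150]=0;m[260:]=0
    v,u=np.where(m>0);P=np.array([bydepth(c,a,b) for a,b in zip(u,v)]);print(f,np.median(P,0).round(4),onplane(c,u.mean(),v.mean(),.073).round(4))
a,b=[dict(np.load(f'pics/{f}.npz'))['image'].astype(int) for f in('side0','s11')]
d=abs(a-b).sum(2)>90
print('changed px box/jar/bottle',d[165:215,342:410].sum(),d[205:255,422:465].sum(),d[280:325,430:465].sum())
```

```text
side0 knob [325 214  13  15 160] [330.8875  220.89375] z [0.0701 0.072 ] [ 0.48924097 -0.18420949  0.066     ]
 dish [259 172  38  25 710] [ 0.4823 -0.0204  0.049 ]
s11 knob [312 203  13  16 158] [317.72151899 210.0443038 ] z [0.07  0.072] [ 0.48815529 -0.1465462   0.066     ]
 dish [249 164  37  26 707] [0.4788 0.0134 0.049 ]
top0 [ 0.4922 -0.1804  0.0722] [ 0.4928 -0.1808  0.073 ]
t11 [ 0.4918 -0.1432  0.0724] [ 0.492  -0.1436  0.073 ]
changed px box/jar/bottle 0 0 0
```

```bash
python3 -c "
from plant import ctrl
o=ctrl.get_obs();print(o['ft_force'],o['joint_vel'].round(2));print(ctrl.sign_off())"
```

```text
[-1.62252575e-04 -3.65965181e-01 -2.77287838e-02] [ 0.    1.19 -0.5   0.1   0.03  0.04]
the job is handed in; nothing more can be done
None
```

The pin is down in the next hole, at about 37 mm travel, and the knob has been let go. I handed the job in at about 11 s of the 38 s allowed.

I gripped the knob with the tool tilted 30° and lifted it about 13 mm. I slid the shuttle to about 26 mm with the pin up, then set the pin on the strip and opened the fingers so the knob was free. From there I nudged the shuttle along with the rear finger until the pin snapped down. Then I opened fully and withdrew straight up.

**Last checks:**
- **Pin:** the knob's top reads 72.4 mm, against 72.2 mm at the start, so the pin is fully down.
- **Travel:** the knob moved 37 to 38 mm in both views, inside the 33–61 mm band.
- **Force:** the forces on the tool were about zero after the snap, and again at sign-off. The highest sideways reading while pushing was about 4 N.
- **Surroundings:** the bottle, slide box and jar show no change from the start pictures.

**Disagreement:** the dish appears to have moved about 34 mm while the knob moved 37 to 38 mm. The 3–4 mm gap could be coarse pixels or a small slip, and it is well inside the 10 mm limit.

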